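# Weigh the gold chain reel

### The arm

A 6-joint arm with a two-finger parallel gripper is mounted at the origin on the work surface. World frame = base frame: x ahead of the robot, y to its left, z up, the work surface at z = 0. Lengths are in mm, angles in degrees, forces in N, time in s.
With the tool pointing down it reaches from about 350 to 850 mm from the base axis. Payload 8.1 kg.
Tool frame: the origin (TCP) lies midway between the tips of the shut fingers; the grasp point (between the pads) lies 19 mm behind it; x points along the fingers, y is the direction in which the jaws open and shut, and the axes are right-handed (so a half turn about x gives the same grasp; the last joint's range is limited). The gripper opens to 85 mm and grips with 20 to 120 N. Pads are 22 mm wide; open, the fingers measure 114 mm over their backs; the gripper's body (76 mm by 85 mm) begins 54 mm behind the grasp point. The pads swing forward as they close: fully open they stand 13 mm farther back than shut.
Start: joints at [63.976, 7.471, 85.268, -0, 87.261, -4.893], TCP at [216.277, 559.669, 231.292] pointing down, gripper open.
Joint ranges: [-169.43, 169.43], [-51.17, 129.36], [1.28, 143.12], [-76.62, 256.62], [0, 156.53], [-152.29, 152.29]. Speed limits (degrees/s): [136.94, 136.94, 159.86, 180, 180, 180].

### API

Orientations are given as [roll, pitch, yaw] about the fixed x, y, z axes, in that order (R = Rz(yaw) Ry(pitch) Rx(roll)).
In Python, from bench import r, snapshot, workorder gives the robot as it stands.
- The arm moves only by the tool send_rows, never from a script. Its arguments are lists of equal length, an entry for each row: "offset": the shift along the tool's x, y, z in cm, a list of three; "dr": the turn, a rotation vector about the tool's x, y, z in degrees, a list of three; "grip": the opening in per cent of the stroke, from 0 (shut) to 100 (fully open). In form: {"offset": [[dx, dy, dz], ...], "dr": [[rx, ry, rz], ...], "grip": [grip, ...]}. A call has 1 to 5 rows; each row shifts and turns the commanded pose from where the row before left it, along the tool's axes as they then stand; what a row does not reach is not made up. A row lasts 1/8 s, in which the tool goes at most 62.5 mm and 10.7 degrees, less where a joint would pass 70% of its speed; a pose out of reach is approached as far as the arm can. A call with a gripper value outside its range is refused whole. The fingers move at their own pace and stop on an object; "force" is the grip in N (left out, the last holds). Time passes only in rows, so rows that do not move let the fingers close. It gives the time, the measured TCP pose, the force and the opening at its end, in the units of the state.
- r.sense(): the state, without advancing time (a new reading comes with each control period).
- snapshot(name): name is "scene" or "top" or "wrist"; returns a dict with "pixels" (384x512x3 uint8, red, green, blue), "fx", "fy", "cx", "cy" (pixels), "world_to_cam" (4x4, takes a point from world to camera coordinates). Camera axes: x right, y up, looking along -z (the intrinsics and any distortion apply to the point x, -y, -z); pixel columns grow to the right and rows downward; lengths in mm; the calibration is good to about 2 mm. A picture is of the moment at which its call begins. There is no depth.
- workorder.hand_in(): hands the job in, once; it reports no verdict.
The state is a dict: "time": time; "joint_pos": joint angles; "qd": joint speeds; "joint_efforts": joint torques, N m; "tool_pos": TCP position; "tcp_rot": TCP orientation; "ft_force": force on the tool from outside, world axes, zero at the start; "wrist_torque": the same for the moment, N m; "finger_gap": finger opening in mm.
Only numpy, scipy, OpenCV 4.12 (cv2) and the standard library are available. Lean on these libraries where they do the work, as an engineer would, in place of code of your own. Each camera call takes 0.05 s, during which the arm holds its last target.

### The job

Slide the reel of gold chain up off its post on the reel stand and stand it upright in the middle of the pan of the counter scale, setting it down gently and letting go of it. Leave the silver and blue reels on their posts and do not disturb the other things on the counter.

Things in the scene. Friction and masses are not known exactly. Their poses are not given: they have to be found in the camera images.
- gold_reel_mid (a point): Centre (half-way up, on the axis) of the loose reel wound with gold-coloured chain: an upright cylinder 60 mm in diameter and 70 mm tall with white end caps and a gold ring on its top face, about 0.2 to 0.4 kg, with a bore of 26 mm right through it along its z axis (z points up). It starts on one of the three posts of the stand, resting on the stand's base; which post varies. It can be gripped across its diameter anywhere on its height; rigid.
- silver_reel_mid (a point): Centre (half-way up) of a reel of the same shape and size wound with silver chain, loose on another post.
- blue_reel_mid (a point): Centre (half-way up) of a reel of the same shape and size wound with blue cord, loose on another post.
- stand: Reel stand, fixed: a dark wooden base 100 mm (its x) by 320 mm (its y) and 20 mm high, with three upright steel posts 20 mm in diameter at y = -120, 0 and +120 mm. The origin is the centre of its underside, on the counter. The posts' tops are 100 mm above the counter, 10 mm above the tops of the reels; 3 mm play all round between post and reel.
- pan (a point): Centre of the upper face of the scale's round steel pan, 150 mm in diameter, flat, 48 mm above the counter. It does not give. z points up; the grey housing (230 by 180 mm, 34 mm high) reaches 140 mm to -x and 90 mm to +x, -y and +y of it; its display is at -x. Fixed.
- ring_box: Bystander: loose dark-blue ring box, 60 x 60 x 44 mm; origin at the centre of its underside.
- gift_box: Bystander: loose cream gift box with a red band, 100 x 100 x 50 mm; origin at the centre of its underside.
- cleaner_bottle: Bystander: loose green bottle, 60 mm in diameter, 160 mm tall; origin at the centre of its underside.
- desk_cup: Bystander: loose white cup, 76 mm in diameter, 90 mm tall; origin at the centre of its underside.
There are look-alikes about, which are no part of the job. Leave any brown, red or turquoise look-alike of the part that bears gold_reel_mid alone.

How it is judged:
By the outcome, as a careful person would: the job done as asked, in the order asked, and still so for the second after the job is handed in, with the robot touching nothing.
It also fails if it takes over 42 s, if anything falls off the work surface, if the arm or the gripper's body presses on something with over 40 N, if the wrist force passes 120 N, or if a joint passes its speed limit or range.

## Working session

There is one attempt and no reset: what is moved stays moved. The work goes in short steps, Python scripts to look and compute and a tool call to move; the robot and the scene stay as the last step left them, time stands still between calls to the robot, and variables do not carry over. Pictures are saved under pics/ and viewed, and the job is handed in when it is done.

Besides the shell and the picture viewer there is one more tool, called after "Emit:" as name(argument=value, ...) on one line, values as JSON. send_rows: Moves the arm, as the interface text tells. Its arguments: {"type":"object","properties":{"offset":{"type":"array","items":{"type":"array","items":{"type":"number"}}},"dr":{"type":"array","items":{"type":"array","items":{"type":"number"}}},"grip":{"type":"array","items":{"type":"number"}},"force":{"type":"number"}},"required":["offset","dr","grip"]}

```bash
ls; mkdir -p pics; python3 - <<'E'
from bench import r, snapshot
import cv2,pickle
print(r.sense())
for n in ("scene","top","wrist"):
    s=snapshot(n); pickle.dump(s,open(f"{n}.pkl","wb")); cv2.imwrite(f"pics/{n}0.png",s["pixels"][:,:,::-1]); print({k:v for k,v in s.items() if k!="pixels"})
E
```

```text
pics
{'time': 0.0, 'joint_pos': array([ 6.39743675e+01,  7.51304697e+00,  8.53299156e+01,  1.57598174e-05,
        8.72610133e+01, -4.89328369e+00]), 'qd': array([ 0.10850214,  0.07820934,  0.04193881, -0.03966931, -0.03830203,
        0.02481417]), 'joint_efforts': array([-2.41259790e-03, -5.69420063e+01, -5.00538468e+01, -6.47102897e-04,
        1.51854067e-02,  5.16394300e-05]), 'tool_pos': array([216.05432225, 559.16370773, 230.2598147 ]), 'tcp_rot': array([ -94.90195744,   89.89602417, -116.03430699]), 'ft_force': array([ 0.216266  , -0.19543896,  0.26207184]), 'wrist_torque': array([-0.00521384, -0.03086807, -0.01469751]), 'finger_gap': 85.52646906327902}
{'fx': 486.3733813322008, 'fy': 486.3733813322008, 'cx': 252.70609731355208, 'cy': 193.69196167751278, 'world_to_cam': array([[-3.22850979e-01,  9.46436528e-01, -5.01440566e-03,
         2.15831456e+02],
       [-6.28841320e-01, -2.10546430e-01,  7.48484332e-01,
         3.29283564e+02],
       [ 7.07337147e-01,  2.44802165e-01,  6.63133517e-01,
        -2.08284210e+03],
       [ 0.00000000e+00,  0.00000000e+00,  0.00000000e+0
[... 254 characters left out ...]
e-01, -4.56572256e-03,  7.92835409e-02,
        -5.88351142e+02],
       [-7.92932205e-02, -1.97929011e-03,  9.96849371e-01,
        -1.46060002e+03],
       [ 0.00000000e+00,  0.00000000e+00,  0.00000000e+00,
         1.00000000e+00]])}
{'fx': 276.52386103949107, 'fy': 276.52386103949107, 'cx': 255.14865757530524, 'cy': 193.19764401867332, 'world_to_cam': array([[ 3.60330726e-01,  9.32823933e-01, -1.13063547e-03,
        -5.98463825e+02],
       [-8.99957373e-01,  3.47315635e-01, -2.63530979e-01,
         3.43497507e+01],
       [-2.45435317e-01,  9.59758328e-02,  9.64650271e-01,
        -3.78624093e+02],
       [ 0.00000000e+00,  0.00000000e+00,  0.00000000e+00,
         1.00000000e+00]])}
```

View pics/scene0.png

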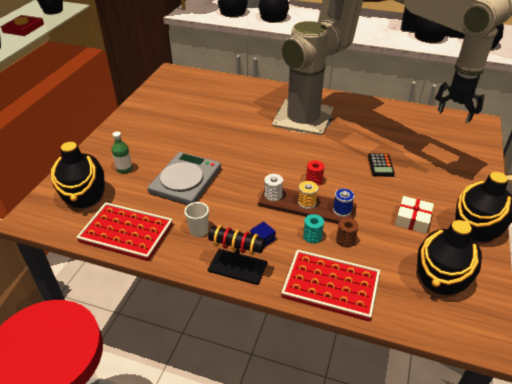

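View pics/top0.png

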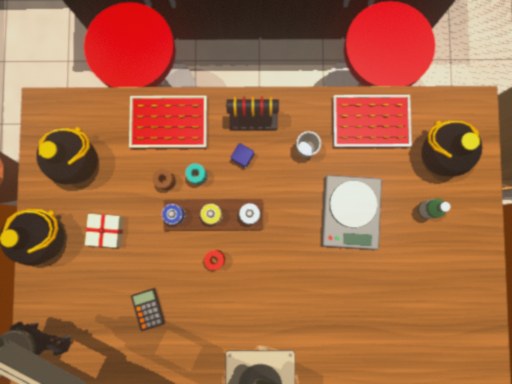

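View pics/wrist0.png

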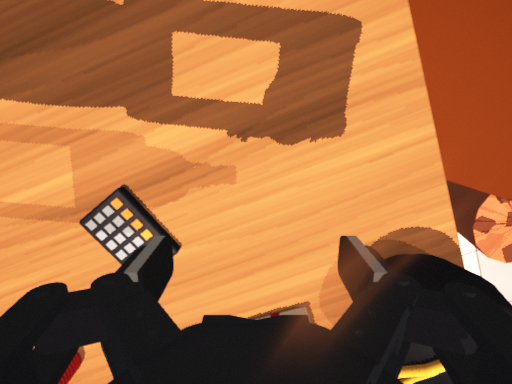

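The gold reel is on the middle post: top (210,214), scene (308,195). The pan is at top (353,204), with its display toward the robot. Next I'll measure.

```bash
cat > h.py <<'E'
import numpy as np,cv2,pickle
def ray(s,u,v):
    M=s["world_to_cam"];R=M[:3,:3];t=M[:3,3]
    d=R.T@np.array([(u-s["cx"])/s["fx"],-(v-s["cy"])/s["fy"],-1.]);o=-R.T@t
    return o,d
def plane(s,u,v,z):
    o,d=ray(s,u,v);return o+d*(z-o[2])/d[2]
def proj(s,p):
    c=s["world_to_cam"]@np.append(p,1);return np.array([s["cx"]+s["fx"]*c[0]/-c[2],s["cy"]-s["fy"]*c[1]/-c[2]])
E
python3 - <<'E'
from h import *
t=pickle.load(open("top.pkl","rb"));sc=pickle.load(open("scene.pkl","rb"))
def blobs(s,lo,hi,roi,name,minA=25):
    x0,y0,x1,y1=roi
    hsv=cv2.cvtColor(s["pixels"],cv2.COLOR_RGB2HSV)
    m=cv2.inRange(hsv,np.array(lo),np.array(hi)); k=np.zeros_like(m);k[y0:y1,x0:x1]=m[y0:y1,x0:x1]
    cs,_=cv2.findContours(k,cv2.RETR_EXTERNAL,cv2.CHAIN_APPROX_NONE)
    for c in cs:
        if cv2.contourArea(c)>minA:
            e=cv2.fitEllipse(c); x,y,w,h=cv2.boundingRect(c)
            print(name,"area",cv2.contourArea(c),"ell",np.round(e[0],1),np.round(e[1],1),"bbox",(x,y,w,h))
            yield e
for e in blobs(t,(22,120,120),(35,255,255),(190,195,230,235),"gold top"): print(plane(t,*e[0],90).round(1))
for e in blobs(t,(100,100,60),(130,255,255),(155,195,190,235),"blue top"): print(plane(t,*e[0],90).round(1))
for e in blobs(t,(0,0,130),(180,60,255),(235,195,265,235),"silver top"): print(plane(t,*e[0],90).round(1))
for e in blobs(t,(0,0,195),(180,40,255),(322,175,384,235),"pan top",500): print(plane(t,*e[0],48).round(1), "diam",np.array(e[1])*(1460.6+0)/457.9)
for e in blobs(sc,(0,0,170),(180,60,255),(150,150,215,200),"pan scene",300): print(plane(sc,*e[0],48).round(1))
for e in blobs(sc,(0,0,170),(180,80,255),(296,175,320,212),"gold cap scene",8): print(plane(sc,*e[0],90).round(1))
a=cv2.resize(t["pixels"][180:250,150:390],None,fx=3.2,fy=3.2,interpolation=cv2.INTER_CUBIC)
b=cv2.resize(sc["pixels"][145:245,145:365],None,fx=3.2,fy=3.2,interpolation=cv2.INTER_CUBIC)
w=max(a.shape[1],b.shape[1]);P=lambda i:np.pad(i,((0,0),(0,w-i.shape[1]),(0,0)))
cv2.imwrite("pics/crop1.png",np.vstack([P(a),P(b)])[:,:,::-1])
E
```

```text
gold top area 271.5 ell [210.3 213.4] [18.6 19. ] bbox (201, 204, 20, 20)
[544.2 153.5  90. ]
blue top area 218.5 ell [171.4 213.7] [16.5 17. ] bbox (163, 205, 18, 18)
[544.  273.6  90. ]
silver top area 322.5 ell [249.2 213.2] [20.1 20.6] bbox (239, 203, 21, 21)
[544.5  33.5  90. ]
pan top area 1669.5 ell [353.7 203.3] [45.7 46.5] bbox (331, 180, 47, 47)
[ 576.7 -298.3   48. ] diam [145.78954383 148.43984091]
pan scene area 847.0 ell [180.7 175.1] [25.8 41.9] bbox (160, 162, 43, 27)
[ 576.6 -299.5   48. ]
```

View pics/crop1.png

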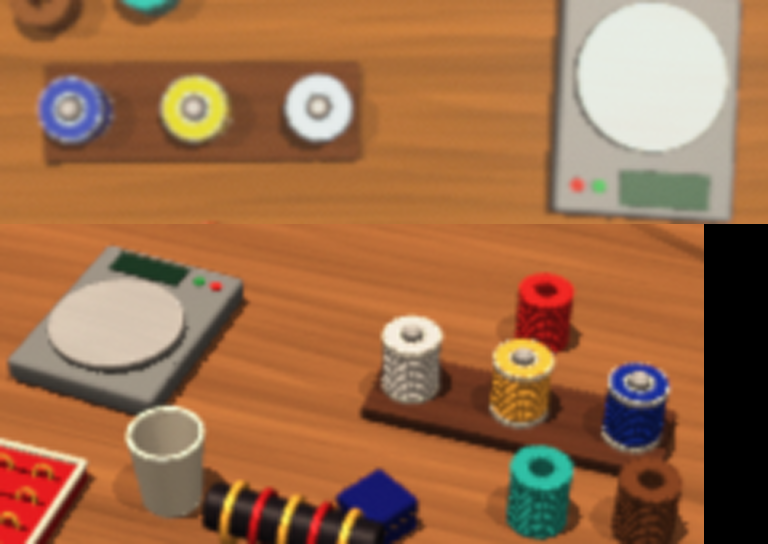

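Reels are at x≈544, y = 33.5/153.5/273.6, exactly the 120 mm spacing, and the pan agrees to 1 mm between the two views. Now I'll cross-check the gold reel in the scene view and compute the approach.

```bash
cat >> h.py <<'E'
from scipy.spatial.transform import Rotation as Ro
def st(tgt=None,jaw=None):
    from bench import r
    s=r.sense();R=Ro.from_euler('xyz',s["tcp_rot"],degrees=True);A=R.as_matrix()
    print("t",round(s["time"],2),"tcp",s["tool_pos"].round(1),"gap",round(s["finger_gap"],1),"F",s["ft_force"].round(1),"q",s["joint_pos"].round(0))
    print("axes x,y,z:",A.T.round(3).tolist())
    if jaw is not None: # want tool x=-z world, tool y = jaw
        y=np.array(jaw,float);x=np.array([0,0,-1.]);D=np.stack([x,y,np.cross(x,y)],1)
        rv=Ro.from_matrix(A.T@D).as_rotvec(degrees=True);print("dr needed (tool)",rv.round(2))
    if tgt is not None: print("offset cm (tool, before turn)",(A.T@(np.array(tgt)-s["tool_pos"])/10).round(2))
E
python3 - <<'E'
from h import *
sc=pickle.load(open("scene.pkl","rb"));t=pickle.load(open("top.pkl","rb"))
print(proj(sc,[544.2,153.5,90]), "expect ~308.4,186; post", proj(sc,[544.2,153.5,100]))
print("red",plane(t,214,260,70),"turq",plane(t,196,173,70))
for j in ([0,1,0],[0,-1,0],[1,0,0],[-1,0,0]): print(j); st([544,153.5,180],j)
E
```

```text
[308.90883469 186.97275904] expect ~308.4,186; post [309.12734558 184.66100088]
red [400.33933164 143.65448548  70.        ] turq [673.11536532 201.51459878  70.        ]
[0, 1, 0]
t 0.15 tcp [216.1 559.3 230.5] gap 85.4 F [ 0.4 -0.3  0.1] q [64.  8. 85. -0. 87. -5.]
axes x,y,z: [[-0.001, -0.001, -1.0], [0.361, 0.933, -0.001], [0.933, -0.361, -0.0]]
dr needed (tool) [-2.113e+01 -2.000e-02  8.000e-02]
offset cm (tool, before turn) [  5.08 -26.02  45.22]
[0, -1, 0]
t 0.15 tcp [216.1 559.3 230.5] gap 85.4 F [ 0.4 -0.3  0.1] q [64.  8. 85. -0. 87. -5.]
axes x,y,z: [[-0.001, -0.001, -1.0], [0.361, 0.933, -0.001], [0.933, -0.361, -0.0]]
dr needed (tool) [1.5887e+02 1.1000e-01 3.0000e-02]
offset cm (tool, before turn) [  5.08 -26.02  45.22]
[1, 0, 0]
t 0.15 tcp [216.1 559.3 230.5] gap 85.4 F [ 0.4 -0.3  0.1] q [64.  8. 85. -0. 87. -5.]
axes x,y,z: [[-0.001, -0.001, -1.0], [0.361, 0.933, -0.001], [0.933, -0.361, -0.0]]
dr needed (tool) [6.887e+01 4.000e-02 7.000e-02]
offset cm (tool, before turn) [  5.08 -26.02  45.22]
[-1, 0, 0]
t 0.15 tcp [216.1 559.3 230.5] gap 85.4 F [ 0.4 -0.3  0.1] q [64.  8. 85. -0. 87. -5.]
axes x,y,z: [[-0.001, -0.001, -1.0], [0.361, 0.933, -0.001], [0.933, -0.361, -0.0]]
dr needed (tool) [-1.1113e+02 -8.0000e-02  5.0000e-02]
offset cm (tool, before turn) [  5.08 -26.02  45.22]
```

Emit:
send_rows(offset=[[0, 0, 0], [0, 0, 0], [0, -4, 3.2], [0, -4, 3.2], [0, -4, 3.2]], dr=[[-10.5, 0, 0], [-10.6, 0, 0], [0, 0, 0], [0, 0, 0], [0, 0, 0]], grip=[100, 100, 100, 100, 100], force=50)

```text
time: 0.78
tool_pos: [312.7, 438.3, 230.9]
tcp_rot: [-116.9, 90.0, -116.9]
ft_force: [1.3, 0.6, -0.8]
finger_gap: 85.6
```

Emit:
send_rows(offset=[[0, -4, 3.2], [0, -4, 3.2], [0, -4, 3.2], [0, -4, 3.2], [0, -4, 3.2]], dr=[[0, 0, 0], [0, 0, 0], [0, 0, 0], [0, 0, 0], [0, 0, 0]], grip=[100, 100, 100, 100, 100])

```text
time: 1.4
tool_pos: [472.8, 238.0, 231.1]
tcp_rot: [-175.0, 90.0, -175.0]
ft_force: [1.6, -0.4, -0.8]
finger_gap: 85.4
```

Emit:
send_rows(offset=[[0, -4, 3.2], [0, -4, 3.2], [0, 0, 0], [0, 0, 0]], dr=[[0, 0, 0], [0, 0, 0], [0, 0, 0], [0, 0, 0]], grip=[100, 100, 100, 100])

```text
time: 1.9
tool_pos: [535.7, 159.5, 230.9]
tcp_rot: [166.0, 89.9, 165.9]
ft_force: [-0.6, 0.9, -0.4]
finger_gap: 85.3
```

```bash
python3 - <<'E'
from h import *
from bench import snapshot
st([544.2,153.5,180],[0,1,0])
s=snapshot("wrist");pickle.dump(s,open("w1.pkl","wb"));cv2.imwrite("pics/w1.png",s["pixels"][:,:,::-1])
print(proj(s,[544.2,153.5,90]))
E
```

```text
t 1.9 tcp [535.7 159.5 230.9] gap 85.3 F [-0.6  0.9 -0.4] q [ 11.   1.  92.   0.  87. -79.]
axes x,y,z: [[-0.001, 0.0, -1.0], [0.001, 1.0, 0.0], [1.0, -0.001, -0.001]]
dr needed (tool) [-0.07 -0.06 -0.02]
offset cm (tool, before turn) [ 5.08 -0.6   0.85]
[250.05504779 191.3246688 ]
```

View pics/w1.png

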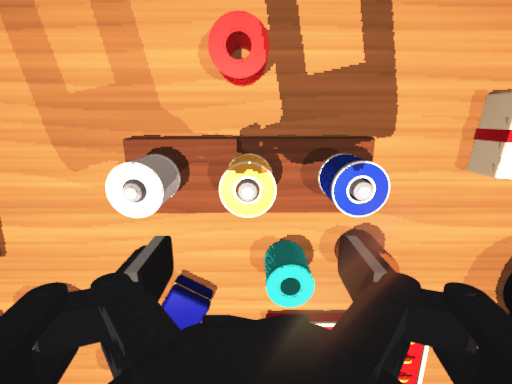

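The wrist view shows the gold cap at about (248,190), where (250,191) was predicted. I'll refine with a fit.

```bash
python3 - <<'E'
from h import *
s=pickle.load(open("w1.pkl","rb"))
h=cv2.cvtColor(s["pixels"],cv2.COLOR_RGB2HSV)
k=cv2.inRange(h,(24,100,215),(34,255,255));m=np.zeros_like(k);m[160:222,212:282]=k[160:222,212:282]
c=max(cv2.findContours(m,cv2.RETR_EXTERNAL,cv2.CHAIN_APPROX_NONE)[0],key=cv2.contourArea)
e=cv2.fitEllipse(c);print(e,plane(s,*e[0],90))
p=cv2.inRange(h,(0,0,90),(180,70,255));q=np.zeros_like(p);q[178:204,236:262]=p[178:204,236:262]
c=max(cv2.findContours(q,cv2.RETR_EXTERNAL,cv2.CHAIN_APPROX_NONE)[0],key=cv2.contourArea)
e=cv2.fitEllipse(c);print(e,plane(s,*e[0],100))
E
```

```text
((259.0762634277344, 201.22982788085938), (16.82599639892578, 43.115692138671875), 46.76160430908203) [555.21430847 163.12019001  90.        ]
((248.57264709472656, 190.15121459960938), (26.301219940185547, 27.37592887878418), 177.916015625) [540.30352292 152.17598858 100.        ]
```

```bash
python3 - <<'E'
from h import *
s=pickle.load(open("w1.pkl","rb"))
h=cv2.cvtColor(s["pixels"],cv2.COLOR_RGB2HSV)
for y in (190,): print([tuple(int(a) for a in h[y,x]) for x in range(216,282,3)])
g=cv2.GaussianBlur(cv2.cvtColor(s["pixels"],cv2.COLOR_RGB2GRAY),(3,3),0)[155:225,205:290]
for r0,r1 in ((8,15),(24,34)):
  H=cv2.HoughCircles(g,cv2.HOUGH_GRADIENT_ALT,1,5,param1=150,param2=0.6,minRadius=r0,maxRadius=r1)
  if H is not None:
    for a in H[0]: u,v=a[0]+205,a[1]+155; print(u,v,a[2],plane(s,u,v,90).round(1),plane(s,u,v,100).round(1))
a=cv2.resize(s["pixels"][150:230,200:300],None,fx=6,fy=6,interpolation=0);cv2.imwrite("pics/w1c.png",a[:,:,::-1])
E
```

```text
[(9, 174, 185), (23, 4, 255), (30, 81, 255), (30, 82, 255), (30, 81, 255), (30, 84, 255), (0, 0, 255), (17, 173, 158), (11, 17, 244), (0, 0, 255), (0, 0, 255), (0, 0, 255), (15, 2, 255), (16, 24, 237), (17, 202, 167), (0, 0, 255), (30, 99, 255), (30, 100, 255), (30, 103, 255), (30, 105, 255), (18, 10, 253), (9, 173, 183)]
247.0 190.0 10.763921 [542.7 150.3  90. ] [540.1 150.6 100. ]
248.0 190.0 28.621538 [542.7 151.3  90. ] [540.1 151.6 100. ]
```

View pics/w1c.png

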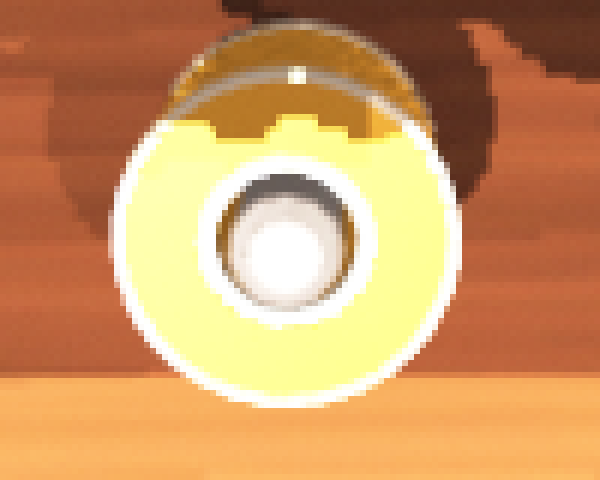

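Emit:
send_rows(offset=[[0, -0.73, 0.8], [4, 0, 0], [4, 0, 0], [4, 0, 0], [0, 0, 0]], dr=[[0, 0, 0], [0, 0, 0], [0, 0, 0], [0, 0, 0], [0, 0, 0]], grip=[100, 100, 100, 100, 100])

```text
time: 2.58
tool_pos: [541.0, 152.1, 107.6]
tcp_rot: [-169.0, 89.6, -169.0]
ft_force: [0.2, 0.7, -0.2]
finger_gap: 85.3
```

```bash
python3 - <<'E'
from h import *
from bench import snapshot
st([543.7,152.2,46],[0,1,0])
s=snapshot("wrist");cv2.imwrite("pics/w2.png",s["pixels"][:,:,::-1])
s=snapshot("scene");cv2.imwrite("pics/s2.png",cv2.resize(s["pixels"][130:250,240:380],None,fx=4,fy=4)[:,:,::-1])
E
```

```text
t 2.58 tcp [541.  152.1 107.6] gap 85.3 F [ 0.2  0.7 -0.2] q [ 10.   7.  99.  -0.  74. -80.]
axes x,y,z: [[-0.007, -0.001, -1.0], [-0.001, 1.0, -0.001], [1.0, 0.001, -0.007]]
dr needed (tool) [ 0.04 -0.41  0.08]
offset cm (tool, before turn) [6.16 0.02 0.32]
```

View pics/w2.png

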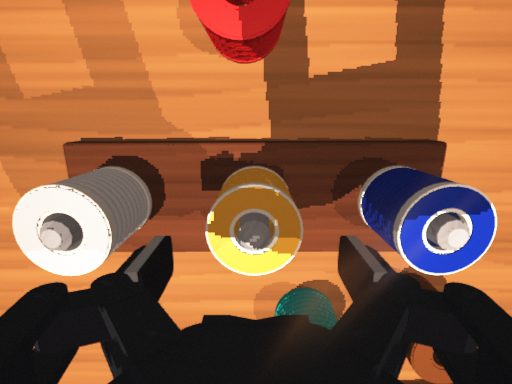

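View pics/s2.png

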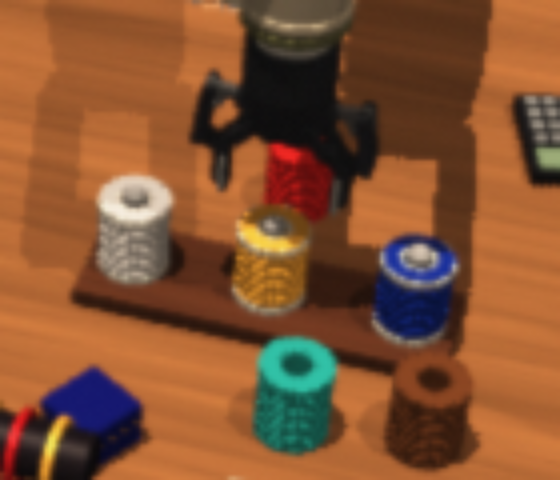

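Centred: the cap is at (254,228) between the fingertips at 172 and 339. Descending and closing.

Emit:
send_rows(offset=[[0, 0, 0.3], [2, 0, 0], [2, 0, 0], [2.1, 0, 0], [0, 0, 0]], dr=[[0, -0.4, 0], [0, 0, 0], [0, 0, 0], [0, 0, 0], [0, 0, 0]], grip=[100, 100, 100, 100, 100])

```text
time: 3.3
tool_pos: [544.8, 151.7, 46.7]
tcp_rot: [-48.7, 89.9, -48.8]
ft_force: [0.0, -0.2, -0.7]
finger_gap: 85.3
```

```bash
python3 - <<'E'
from h import *
from bench import snapshot
st([543.7,152.2,46],[0,1,0])
s=snapshot("wrist");cv2.imwrite("pics/w3.png",s["pixels"][:,:,::-1])
E
```

```text
t 3.3 tcp [544.8 151.7  46.7] gap 85.3 F [ 0.  -0.2 -0.7] q [ 10.  12. 101.  -0.  68. -80.]
axes x,y,z: [[0.001, -0.001, -1.0], [0.001, 1.0, -0.001], [1.0, -0.001, 0.001]]
dr needed (tool) [-0.03  0.06  0.06]
offset cm (tool, before turn) [ 0.07  0.05 -0.11]
```

View pics/w3.png

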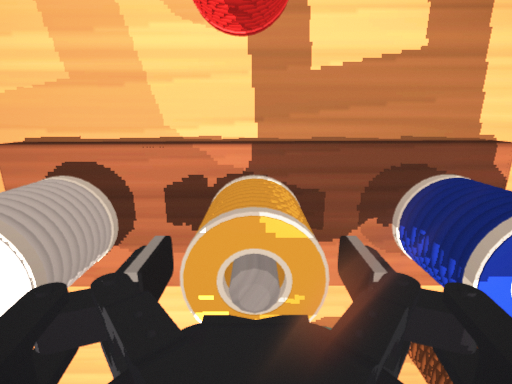

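The reel sits between the fingers with even gaps, so I'll close with 50 N.

Emit:
send_rows(offset=[[0, 0, 0], [0, 0, 0], [0, 0, 0], [0, 0, 0], [0, 0, 0]], dr=[[0, 0, 0], [0, 0, 0], [0, 0, 0], [0, 0, 0], [0, 0, 0]], grip=[70, 60, 50, 50, 50], force=50)

```text
time: 3.98
tool_pos: [548.6, 152.4, 51.7]
tcp_rot: [2.3, 89.5, 2.2]
ft_force: [0.4, 0.4, 5.9]
finger_gap: 59.6
```

Emit:
send_rows(offset=[[0, 0, 0], [0, 0, 0]], dr=[[0, 0, 0], [0, 0, 0]], grip=[50, 50])

```text
time: 4.22
tool_pos: [548.6, 152.4, 51.7]
tcp_rot: [2.5, 89.5, 2.5]
ft_force: [0.2, 0.5, 5.7]
finger_gap: 59.9
```

```bash
python3 - <<'E'
from h import *
from bench import snapshot
st([543.7,152.2,46],[0,1,0])
s=snapshot("wrist");cv2.imwrite("pics/w4.png",s["pixels"][:,:,::-1])
E
```

```text
t 4.22 tcp [548.6 152.4  51.7] gap 59.9 F [0.2 0.5 5.7] q [ 10.  11. 100.  -0.  68. -80.]
axes x,y,z: [[0.009, 0.0, -1.0], [0.001, 1.0, 0.0], [1.0, -0.001, 0.009]]
dr needed (tool) [-0.03  0.54 -0.02]
offset cm (tool, before turn) [ 0.56 -0.02 -0.5 ]
```

View pics/w4.png

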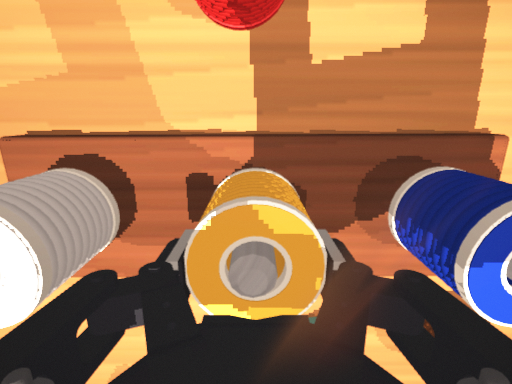

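Gripped with a gap of 59.9 mm, matching the 60 mm reel. Closing shoved the compliant arm up about 5 mm at only 6 N. Lifting straight up, slowly at first.

Emit:
send_rows(offset=[[-1, 0, 0], [-1, 0, 0], [-1, 0, 0], [-1, 0, 0], [0, 0, 0]], dr=[[0, 0, 0], [0, 0, 0], [0, 0, 0], [0, 0, 0], [0, 0, 0]], grip=[50, 50, 50, 50, 50])

```text
time: 4.9
tool_pos: [548.1, 152.4, 91.7]
tcp_rot: [2.3, 89.5, 2.3]
ft_force: [0.9, -0.3, -2.3]
finger_gap: 59.7
```

```bash
python3 - <<'E'
from h import *
from bench import snapshot
st([544.8,152.2,190],[0,1,0])
s=snapshot("wrist");cv2.imwrite("pics/w5.png",s["pixels"][:,:,::-1])
s=snapshot("scene");cv2.imwrite("pics/s5.png",cv2.resize(s["pixels"][130:250,240:380],None,fx=4,fy=4)[:,:,::-1])
E
```

```text
t 4.9 tcp [548.1 152.4  91.7] gap 59.7 F [ 0.9 -0.3 -2.3] q [ 10.   9.  99.  -0.  72. -80.]
axes x,y,z: [[0.009, 0.0, -1.0], [0.001, 1.0, 0.0], [1.0, -0.001, 0.009]]
dr needed (tool) [-0.03  0.53 -0.02]
offset cm (tool, before turn) [-9.83 -0.01 -0.24]
```

View pics/w5.png

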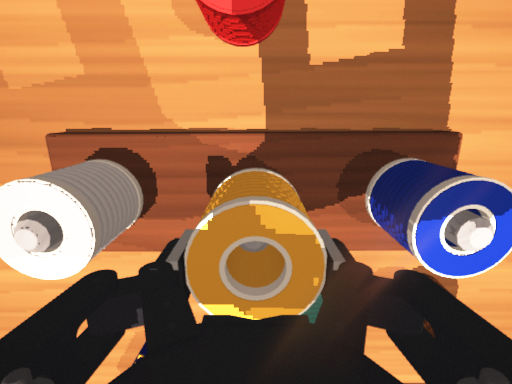

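View pics/s5.png

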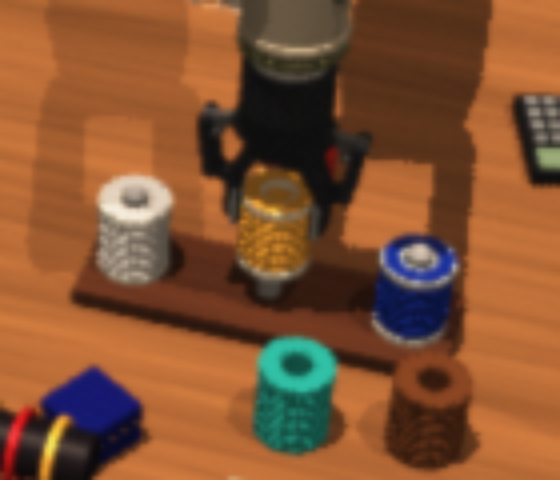

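Emit:
send_rows(offset=[[-2, 0, 0], [-3, 0, 0], [-3, 0, 0], [-3, 0, 0], [0, 0, 0]], dr=[[0, 0, 0], [0, 0, 0], [0, 0, 0], [0, 0, 0], [0, 0, 0]], grip=[50, 50, 50, 50, 50])

```text
time: 5.62
tool_pos: [548.5, 152.6, 204.5]
tcp_rot: [5.3, 89.2, 5.3]
ft_force: [-1.2, -0.5, -3.0]
finger_gap: 59.5
```

```bash
python3 - <<'E'
from h import *
from bench import snapshot
st([580,-299,200],[0,1,0])
for n,z in (("scene",0),("wrist",0),("top",0)):
    s=snapshot(n);pickle.dump(s,open(n+"6.pkl","wb"))
    i=s["pixels"]
    if n=="scene": i=cv2.resize(i[80:250,220:400],None,fx=3,fy=3)
    cv2.imwrite(f"pics/{n}6.png",i[:,:,::-1])
E
```

```text
t 5.62 tcp [548.5 152.6 204.5] gap 59.5 F [-1.2 -0.5 -3. ] q [ 10.   3.  93.  -0.  83. -80.]
axes x,y,z: [[0.014, 0.001, -1.0], [0.001, 1.0, 0.001], [1.0, -0.001, 0.014]]
dr needed (tool) [-0.03  0.77 -0.07]
offset cm (tool, before turn) [  0.43 -45.16   3.17]
```

View pics/scene6.png

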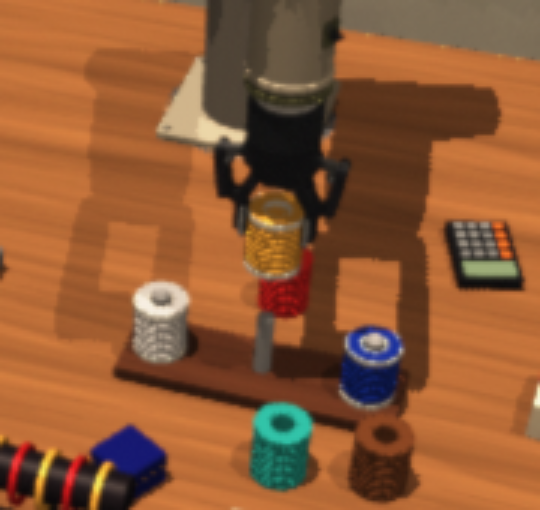

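View pics/wrist6.png

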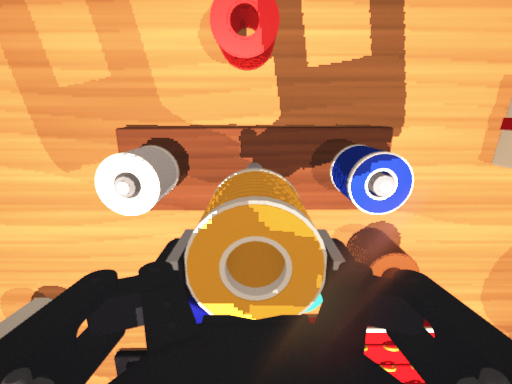

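```bash
python3 - <<'E'
from h import *
s=pickle.load(open("wrist6.pkl","rb"))
i=s["pixels"];h=cv2.cvtColor(i,cv2.COLOR_RGB2HSV)
m=cv2.inRange(h,(0,0,110),(180,90,255));k=np.zeros_like(m);k[228:306,210:300]=m[228:306,210:300]
cs,_=cv2.findContours(k,cv2.RETR_EXTERNAL,cv2.CHAIN_APPROX_NONE)
c=max(cs,key=lambda c:cv2.boundingRect(c)[2]);e=cv2.fitEllipse(c);print("ring",e,cv2.boundingRect(c))
for z in (240,243,246): print(z,plane(s,*e[0],z).round(1))
p=plane(s,e[0][0]-e[1][1]/2,e[0][1],243);q=plane(s,e[0][0]+e[1][1]/2,e[0][1],243);print("ring diam",np.linalg.norm(p-q))
sc=pickle.load(open("scene6.pkl","rb"))
for X in (544,546,548,550): print(X,proj(sc,[X,152.5,243]),proj(sc,[X,152.5,173]))
cv2.imwrite("pics/sc6c.png",cv2.resize(sc["pixels"][135:180,290:335],None,fx=12,fy=12,interpolation=0)[:,:,::-1])
E
```

```text
ring ((255.2847900390625, 267.9889831542969), (62.932533264160156, 71.65991973876953), 90.42186737060547) (220, 237, 72, 64)
240 [541.7 151.7 240. ]
243 [539.9 151.7 243. ]
246 [538.1 151.7 246. ]
ring diam 29.628235636040113
544 [312.16210177 149.26794938] [310.48733207 167.08502569]
546 [312.00861949 149.63430346] [310.33692848 167.45668829]
548 [311.85484707 150.00135007] [310.18624913 167.82903232]
550 [311.7007837  150.36909117] [310.03529326 168.20205966]
```

View pics/sc6c.png

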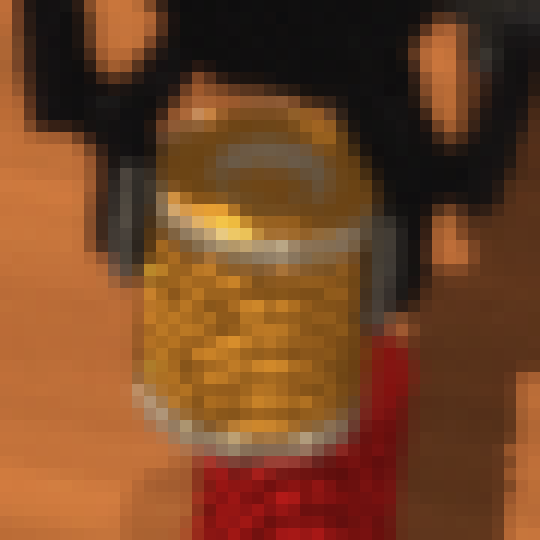

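```bash
python3 - <<'E'
from h import *
# tool poses (tcp, tool x axis etc.) measured
def T(p,rpy):
    M=np.eye(4);M[:3,:3]=Ro.from_euler('xyz',rpy,degrees=True).as_matrix();M[:3,3]=p;return M
s=pickle.load(open("wrist6.pkl","rb"))
T6=T([548.5,152.6,204.5],[5.3,89.2,5.3]); X=s["world_to_cam"]@T6  # tool->cam
s1=pickle.load(open("w1.pkl","rb"));X1=s1["world_to_cam"]@T([535.7,159.5,230.9],[166.0,89.9,165.9]);print((X-X1).round(3))
P={"w3":([544.8,151.7,46.7],[-48.7,89.9,-48.8],90),"w4":([548.6,152.4,51.7],[2.5,89.5,2.5],90),"w5":([548.1,152.4,91.7],[2.3,89.5,2.3],130),"wrist6":([548.5,152.6,204.5],[5.3,89.2,5.3],242.8)}
for n,(p,rp,z) in P.items():
    i=cv2.imread(f"pics/{n}.png");h=cv2.cvtColor(i,cv2.COLOR_BGR2HSV)
    q=dict(s);Tt=T(p,rp);q["world_to_cam"]=X@np.linalg.inv(Tt)
    m=cv2.inRange(h,(0,0,110),(180,90,255));k=np.zeros_like(m);k[228:318,206:300]=m[228:318,206:300]
    c=max(cv2.findContours(k,cv2.RETR_EXTERNAL,cv2.CHAIN_APPROX_NONE)[0],key=lambda c:cv2.boundingRect(c)[2]);e=cv2.fitEllipse(c)
    w=plane(q,*e[0],z);print(n,np.round(e[0],1),np.round(e[1],1),w.round(1),"in tool",(np.linalg.inv(Tt)@np.append(w,1))[:3].round(1))
E
```

```text
[[ 1.000e-03  0.000e+00  1.000e-03  2.540e-01]
 [-4.000e-03  1.000e-03 -1.000e-03 -1.834e+00]
 [-1.000e-03  1.000e-03  4.000e-03  2.105e+00]
 [ 0.000e+00  0.000e+00  0.000e+00  0.000e+00]]
w3 [254.1 281.1] [64.6 74.5] [539.8 150.5  90. ] in tool [-43.3  -1.3  -4.9]
w4 [255.2 268. ] [63. 72.] [540.4 151.5  90. ] in tool [-38.4  -0.9  -7.9]
w5 [255.3 268. ] [62.9 71.7] [539.8 151.5 130. ] in tool [-38.4  -0.8  -7.9]
wrist6 [255.3 268. ] [62.9 71.7] [540.  151.7 242.8] in tool [-38.4  -0.8  -7.9]
```

View pics/top6.png

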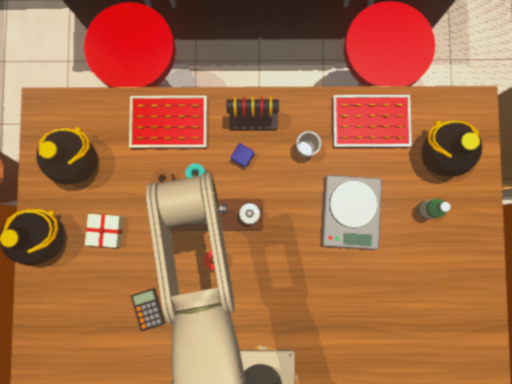

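The reel is clear of the post. It sits about 4 mm toward -x of the TCP, using the pre-grip view to remove the wrist camera's bias there. Carrying it over to the pan.

Emit:
send_rows(offset=[[0, -2, 0.2], [0, -4, 0.3], [0, -4.5, 0.3], [0, -4.5, 0.3], [0, -4.5, 0.3]], dr=[[0, 0, 0], [0, 0, 0], [0, 0, 0], [0, 0, 0], [0, 0, 0]], grip=[50, 50, 50, 50, 50])

```text
time: 6.4
tool_pos: [559.3, -45.1, 198.9]
tcp_rot: [0.8, 89.7, 0.8]
ft_force: [0.2, 0.4, -3.0]
finger_gap: 59.8
```

Emit:
send_rows(offset=[[0, -4.5, 0.3], [0, -4.5, 0.3], [0, -4.5, 0.3], [0, -4.5, 0.3], [0, -4, 0.3]], dr=[[0, 0, 0], [0, 0, 0], [0, 0, 0], [0, 0, 0], [0, 0, 0]], grip=[50, 50, 50, 50, 50])

```text
time: 7.02
tool_pos: [573.8, -265.2, 198.8]
tcp_rot: [10.1, 89.7, 10.0]
ft_force: [-0.4, 1.1, -2.0]
finger_gap: 59.4
```

Emit:
send_rows(offset=[[0, -2, 0.2], [0, -1, 0.1], [0, 0, 0], [0, 0, 0]], dr=[[0, 0, 0], [0, 0, 0], [0, 0, 0], [0, 0, 0]], grip=[50, 50, 50, 50])

```text
time: 7.52
tool_pos: [578.4, -291.6, 200.4]
tcp_rot: [4.5, 89.6, 4.5]
ft_force: [0.6, -0.4, -3.0]
finger_gap: 59.9
```

```bash
python3 - <<'E'
from h import *
from bench import snapshot
st([581,-298.8,110],[0,1,0])
for n in ("scene","wrist"):
    s=snapshot(n);pickle.dump(s,open(n+"7.pkl","wb"))
    i=s["pixels"]
    if n=="scene": i=cv2.resize(i[80:230,100:280],None,fx=4,fy=4)
    cv2.imwrite(f"pics/{n}7.png",i[:,:,::-1])
s=pickle.load(open("scene7.pkl","rb"))
E
```

```text
t 7.53 tcp [ 578.4 -291.6  200.4] gap 59.9 F [ 0.6 -0.4 -3. ] q [ -31.   15.   80.    0.   85. -121.]
axes x,y,z: [[0.007, 0.001, -1.0], [-0.001, 1.0, 0.001], [1.0, 0.001, 0.007]]
dr needed (tool) [ 0.04  0.39 -0.03]
offset cm (tool, before turn) [ 9.04 -0.73  0.2 ]
```

View pics/scene7.png

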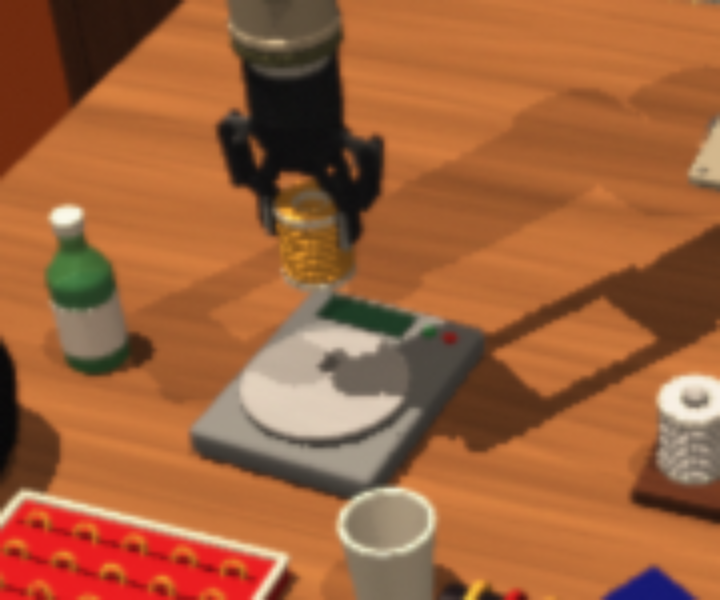

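View pics/wrist7.png

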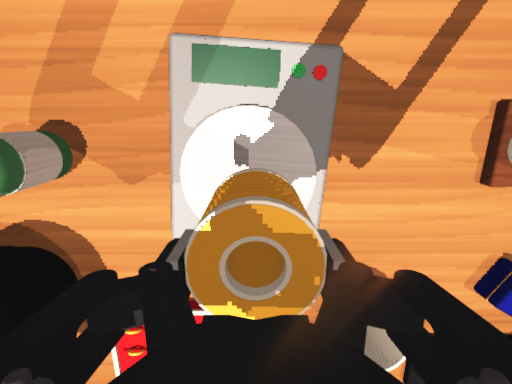

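Held well, still above the pan. Shifting over the centre and lowering to about 10 mm above contact, which should come at TCP z≈80.

Emit:
send_rows(offset=[[0, -0.7, 0.2], [3, 0, 0], [3.5, 0, 0], [2.5, 0, 0], [1, 0, 0]], dr=[[0, 0, 0], [0, 0, 0], [0, 0, 0], [0, 0, 0], [0, 0, 0]], grip=[50, 50, 50, 50, 50])

```text
time: 8.25
tool_pos: [579.9, -299.2, 98.4]
tcp_rot: [19.9, 89.7, 19.9]
ft_force: [-1.1, -0.5, -2.0]
finger_gap: 59.7
```

Emit:
send_rows(offset=[[0, 0, 0], [0, 0, 0]], dr=[[0, 0, 0], [0, 0, 0]], grip=[50, 50])

```text
time: 8.5
tool_pos: [581.9, -300.4, 102.3]
tcp_rot: [-8.6, 89.5, -8.6]
ft_force: [0.3, -0.0, -2.5]
finger_gap: 59.4
```

```bash
python3 - <<'E'
from h import *
from bench import snapshot
st([581,-298.8,80],[0,1,0])
s=snapshot("scene");pickle.dump(s,open("scene8.pkl","wb"))
i=cv2.resize(s["pixels"][110:210,135:235],None,fx=6,fy=6,interpolation=cv2.INTER_CUBIC)
f=lambda p:tuple(int(a) for a in (proj(s,p)-[135,110])*6+2.5)
cv2.imwrite("pics/scene8.png",i[:,:,::-1])
for z in (48,58,118,128): print(z,f([576.7,-298.8,z]))
E
```

```text
t 8.5 tcp [ 581.9 -300.4  102.3] gap 59.4 F [ 0.3 -0.  -2.5] q [ -32.   20.   84.    0.   75. -122.]
axes x,y,z: [[0.009, -0.001, -1.0], [0.0, 1.0, -0.001], [1.0, -0.0, 0.009]]
dr needed (tool) [-0.03  0.52  0.08]
offset cm (tool, before turn) [ 2.23  0.17 -0.11]
48 (277, 393)
58 (276, 380)
118 (265, 298)
128 (263, 284)
```

View pics/scene8.png

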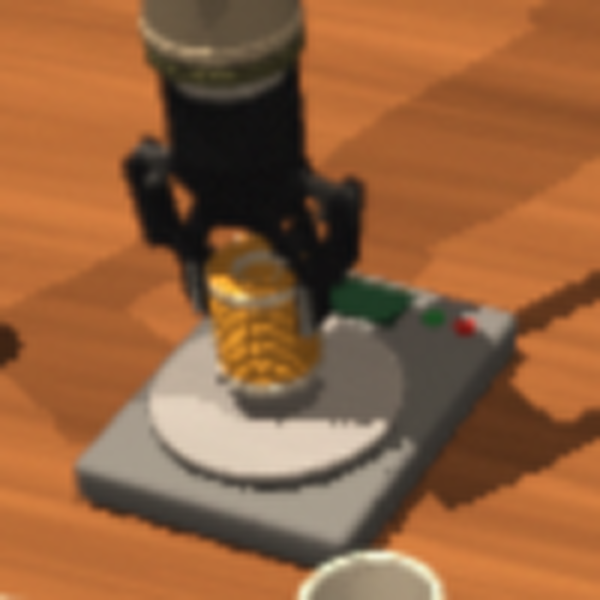

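Emit:
send_rows(offset=[[0, 0.2, -0.1], [0.7, 0, 0], [0.5, 0, 0], [0.3, 0, 0], [0, 0, 0]], dr=[[0, 0, 0], [0, 0, 0], [0, 0, 0], [0, 0, 0], [0, 0, 0]], grip=[50, 50, 50, 50, 50])

```text
time: 9.18
tool_pos: [579.7, -297.6, 84.8]
tcp_rot: [5.2, 89.6, 5.2]
ft_force: [0.3, 0.1, -2.0]
finger_gap: 59.6
```

Emit:
send_rows(offset=[[0.2, 0, 0], [0, 0, 0], [0, 0, 0]], dr=[[0, 0, 0], [0, 0, 0], [0, 0, 0]], grip=[50, 50, 50])

```text
time: 9.55
tool_pos: [580.1, -297.9, 83.7]
tcp_rot: [-0.8, 89.6, -0.8]
ft_force: [0.7, -0.0, -2.7]
finger_gap: 59.7
```

Emit:
send_rows(offset=[[0.15, 0, 0], [0, 0, 0], [0.1, 0, 0], [0, 0, 0]], dr=[[0, 0, 0], [0, 0, 0], [0, 0, 0], [0, 0, 0]], grip=[50, 50, 50, 50])

```text
time: 10.05
tool_pos: [580.0, -297.8, 80.9]
tcp_rot: [1.0, 89.6, 0.9]
ft_force: [-0.5, -0.0, -3.2]
finger_gap: 59.5
```

Emit:
send_rows(offset=[[0.1, 0, 0], [0, 0, 0], [0, 0, 0]], dr=[[0, 0, 0], [0, 0, 0], [0, 0, 0]], grip=[50, 50, 50])

```text
time: 10.42
tool_pos: [580.0, -297.8, 80.0]
tcp_rot: [-0.1, 89.6, -0.1]
ft_force: [0.0, -0.2, -2.4]
finger_gap: 59.7
```

Emit:
send_rows(offset=[[0.1, 0, 0], [0, 0, 0], [0, 0, 0]], dr=[[0, 0, 0], [0, 0, 0], [0, 0, 0]], grip=[50, 50, 50])

```text
time: 10.8
tool_pos: [580.2, -297.9, 79.7]
tcp_rot: [-2.1, 89.6, -2.2]
ft_force: [-3.0, 1.8, 5.1]
finger_gap: 59.2
```

Emit:
send_rows(offset=[[0.1, 0, 0], [0, 0, 0], [0, 0, 0]], dr=[[0, 0, 0], [0, 0, 0], [0, 0, 0]], grip=[50, 50, 50])

```text
time: 11.18
tool_pos: [580.3, -298.0, 79.7]
tcp_rot: [-3.1, 89.6, -3.1]
ft_force: [-6.6, 3.7, 11.3]
finger_gap: 59.3
```

Contact at TCP z=79.7 as predicted. Backing off the extra 1 mm of push, then opening.

Emit:
send_rows(offset=[[-0.1, 0, 0], [0, 0, 0], [0, 0, 0], [0, 0, 0], [0, 0, 0]], dr=[[0, 0, 0], [0, 0, 0], [0, 0, 0], [0, 0, 0], [0, 0, 0]], grip=[50, 50, 74, 80, 86], force=20)

```text
time: 11.8
tool_pos: [580.0, -297.8, 78.8]
tcp_rot: [0.2, 89.6, 0.2]
ft_force: [0.0, -0.1, -0.0]
finger_gap: 73.6
```

Emit:
send_rows(offset=[[0, 0, 0], [0, 0, 0], [0, 0, 0]], dr=[[0, 0, 0], [0, 0, 0], [0, 0, 0]], grip=[100, 100, 100])

```text
time: 12.18
tool_pos: [580.1, -297.8, 79.0]
tcp_rot: [0.0, 89.6, -0.0]
ft_force: [0.1, 0.4, 0.0]
finger_gap: 85.1
```

```bash
python3 - <<'E'
from h import *
from bench import snapshot
st([581,-298.8,200],[0,1,0])
for n in ("scene","wrist"):
    s=snapshot(n);i=s["pixels"]
    if n=="scene": i=cv2.resize(i[110:210,135:235],None,fx=5,fy=5,interpolation=cv2.INTER_CUBIC)
    cv2.imwrite(f"pics/{n}9.png",i[:,:,::-1])
E
```

```text
t 12.18 tcp [ 580.1 -297.8   79. ] gap 85.1 F [0.1 0.4 0. ] q [ -32.   21.   85.    0.   73. -122.]
axes x,y,z: [[0.007, -0.0, -1.0], [0.001, 1.0, 0.0], [1.0, -0.001, 0.007]]
dr needed (tool) [-0.03  0.4   0.  ]
offset cm (tool, before turn) [-12.1   -0.1    0.18]
```

View pics/scene9.png

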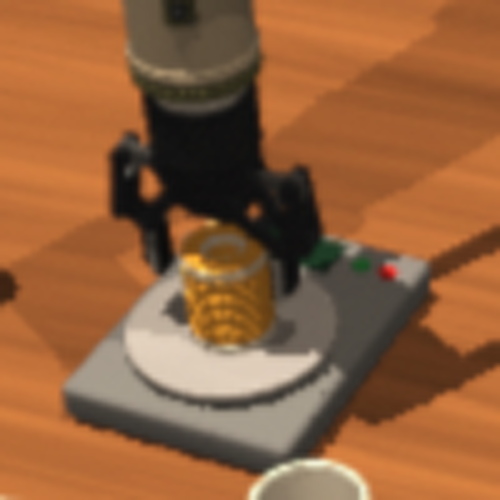

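View pics/wrist9.png

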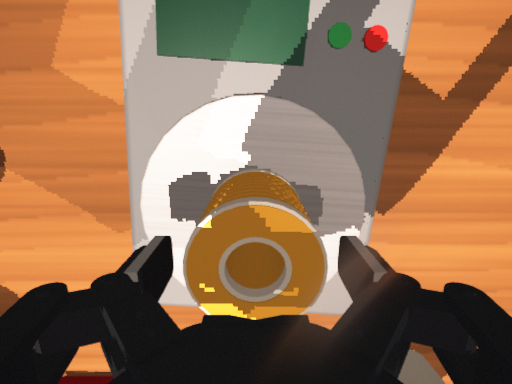

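The reel is standing free between the open fingers. Retreating straight up, then swinging the arm aside for a top view.

Emit:
send_rows(offset=[[-1, 0, 0], [-2, 0, 0], [-4, 0, 0], [-4, 0, 0], [-4, 0, 0]], dr=[[0, 0, 0], [0, 0, 0], [0, 0, 0], [0, 0, 0], [0, 0, 0]], grip=[100, 100, 100, 100, 100])

```text
time: 12.9
tool_pos: [579.2, -298.0, 232.6]
tcp_rot: [-7.8, 89.5, -7.9]
ft_force: [-0.4, -0.5, 0.1]
finger_gap: 85.4
```

Emit:
send_rows(offset=[[-2, 3, -2], [0, 4, -3], [0, 4, -3], [0, 4, -3], [0, 0, 0]], dr=[[0, 0, 0], [0, 0, 0], [0, 0, 0], [0, 0, 0], [0, 0, 0]], grip=[100, 100, 100, 100, 100])

```text
time: 13.52
tool_pos: [467.7, -145.6, 250.0]
tcp_rot: [-2.4, 89.5, -2.3]
ft_force: [0.5, -0.4, -0.3]
finger_gap: 85.3
```

```bash
python3 - <<'E'
from h import *
from bench import snapshot
st()
t=snapshot("top");sc=snapshot("scene")
cv2.imwrite("pics/topA.png",t["pixels"][:,:,::-1]);cv2.imwrite("pics/sceneA.png",sc["pixels"][:,:,::-1])
h=cv2.cvtColor(t["pixels"],cv2.COLOR_RGB2HSV);k=cv2.inRange(h,(18,110,110),(35,255,255));m=np.zeros_like(k);m[175:240,322:384]=k[175:240,322:384]
for c in cv2.findContours(m,cv2.RETR_EXTERNAL,cv2.CHAIN_APPROX_NONE)[0]:
    if cv2.contourArea(c)>80: e=cv2.fitEllipse(c);print(e,plane(t,*e[0],118))
print("post/pan ref",proj(t,[576.7,-298.8,118]))
E
```

```text
t 13.53 tcp [ 467.7 -145.6  250. ] gap 85.3 F [ 0.5 -0.4 -0.3] q [ -23.  -11.  101.    0.   89. -114.]
axes x,y,z: [[0.009, -0.0, -1.0], [-0.002, 1.0, -0.0], [1.0, 0.002, 0.009]]
((355.63800048828125, 202.29275512695312), (16.381855010986328, 21.849960327148438), 74.13606262207031) [ 574.54219782 -290.19494701  118.        ]
post/pan ref [358.46301847 201.57005698]
```

View pics/topA.png

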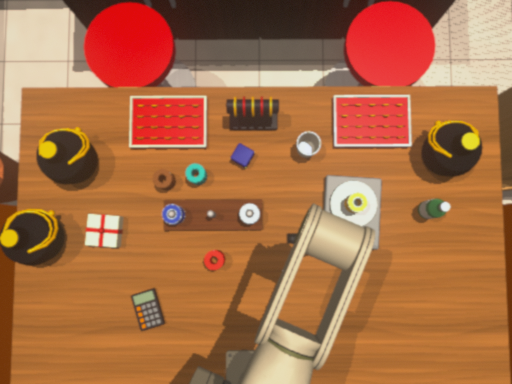

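View pics/sceneA.png

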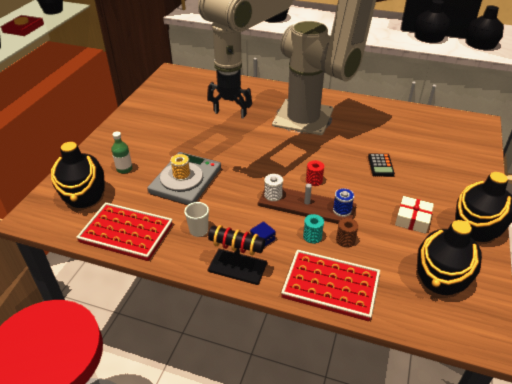

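Reel upright on the pan, all other things in place. The colour mask caught some of the side wall, so I'll refine the centre on the bright cap only.

```bash
python3 - <<'E'
from h import *
from bench import snapshot
t=snapshot("top")
h=cv2.cvtColor(t["pixels"],cv2.COLOR_RGB2HSV)
k=cv2.inRange(h,(26,80,200),(35,255,255));m=np.zeros_like(k);m[175:240,322:384]=k[175:240,322:384]
for c in cv2.findContours(m,cv2.RETR_EXTERNAL,cv2.CHAIN_APPROX_NONE)[0]:
    if cv2.contourArea(c)>30: e=cv2.fitEllipse(c);print(e,plane(t,*e[0],118).round(1))
cv2.imwrite("pics/topB.png",cv2.resize(t["pixels"][170:240,320:390],None,fx=8,fy=8,interpolation=0)[:,:,::-1])
E
```

```text
((357.1721496582031, 201.78927612304688), (17.713054656982422, 18.34227752685547), 108.8670425415039) [ 576.1 -294.9  118. ]
```

View pics/topB.png

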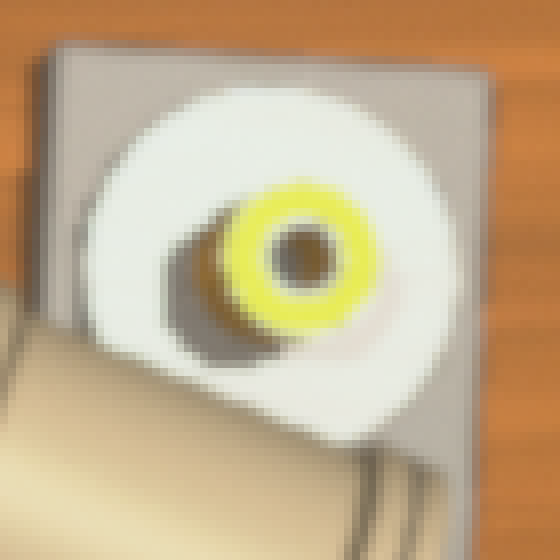

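The reel is about 4 mm from the pan centre, upright and released. Handing in.

```bash
python3 -c "
from bench import workorder
print(workorder.hand_in())"
```

```text
the job is handed in; nothing more can be done
None
```

The gold reel is standing upright on the scale pan, released, and the job is handed in at about 13.6 s of the 42 s allowed. I gripped it on the middle post (59.9 mm gap), slid it up off the post and carried it over the silver reel. I set it down with about 11 N at the wrist, then opened the fingers and moved the arm clear.

**Last checks:**
- **Position:** the final top view puts the reel at about (576, -295), roughly 4 mm from the pan centre I measured at (577, -299).
- **Other things:** the silver and blue reels are still on their posts, and nothing else looks moved, judged by eye from the top and scene pictures.

**What disagreed:**
- **Wrist camera:** it read the held reel about 4 mm off in x compared with the top camera. I corrected for this using a view taken before gripping.
- **Arm shift on closing:** the arm moved about 5 mm up and 4 mm in x when the fingers closed, at about 6 N. I allowed for both when placing the reel.

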